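# Free the pawl and close the plate-lid press

### The job

Close the small bench press onto the lidded well plate: with the fingertips press the thumb tab on top of its raised arm all the way to its stop, so that the ratchet pawl comes free of its teeth while the arm is still up, then, keeping the tab pressed, push the arm down past the teeth until its rubber pad rests on the plate, and take the hand away. Only press and push: do not raise the arm, do not grasp or lift anything, and leave the plate in its nest and the slide box, bottle and jar beside the press where they are.

Things in the scene. Friction and masses are not known exactly. Their poses are not given: they have to be found in the camera images.
- press: Fixed white lid press: base board 310 x 170 x 20 mm with a plate nest and two cheeks (62 mm over all, 125 mm high) carrying the arm's hinge. Origin on the bench under the nest's middle; +x points from nest to hinge (away from the robot, within 0.6 rad), z up. The board spans x -100 to +210, y -85 to +85 mm.
- hinge (a point): Hinge axis of the press arm, midway between the cheeks: 150 mm along the press's +x, 100 mm above the bench; the axis is level, along the press's y. A steel quadrant round it (75 mm radius) has ratchet teeth that block the arm's way down at about 0.13, 0.30, 0.47 and 0.64 rad while the pawl is in; raising is never blocked.
- press_arm (a joint): Elevation of the arm, rad: 0 = level, pad resting on the plate's lid; positive = raised (0.32 to 0.54 at the start, limit 0.80). Two aluminium rails, 34 mm wide over all, from the hinge towards the press's -x, ending in a grip. Stiff hinge: the arm stays where it is left; about 6 to 8 N at the tab push it down once the pawl is free.
- press_pawl (a joint): Turn of the pawl relative to the arm, rad: 0 = sprung in between the teeth, up to 0.1 when riding on a tooth's back, 0.20 = pressed to its stop. Clear of the teeth from about 0.12; have it above 0.16 with the arm still above 0.24. Springs back when let go. The tab takes 2 to 5 N, less than what moves the arm.
- tab (a point): Centre of the top of the pawl's thumb tab: ribbed dark steel plate, 50 (along the arm) x 28 x 5 mm. With the pawl at 0: parallel to the arm, 170 mm out from the hinge, 36 mm above the arm's centre line. The pawl pivots on the arm 82 mm out, 4.5 mm below that line (tab travel about 18 mm). It swings with the arm: going down, the tab also moves outward from the hinge.
- grip (a point): Middle of the black round grip (26 mm diameter, 75 mm long) at the arm's end, 260 mm out from the hinge on the arm's centre line, the line that runs along the middle of the rails through the hinge axis.
- pad (a point): Centre of the underside of the arm's grey rubber pad (70 mm along the arm x 100 mm across), 150 mm out from the hinge and 62 mm below the arm's centre line.
- plate: White lidded well plate, 86 x 128 x 18 mm, loose in the nest on the press's base board (its underside 20 mm, its top 38 mm above the bench). Origin at the centre of its underside.
- slide_box: Bystander: grey microscope-slide box with a white lid, 84 x 102 x 34 mm, standing beside the press. Origin at the centre of its underside.
- oil_bottle: Bystander: amber bottle with a black cap, 40 mm diameter, 85 mm high. Origin at the centre of its underside.
- stain_jar: Bystander: glass jar with a white cap, 56 mm diameter, 75 mm high. Origin at the centre of its underside.
Things that resemble listed ones, but are neither listed nor needed, are in the scene too. Leave any purple or yellow look-alike of the plate alone.

How it is judged:
By the outcome, as a careful person would: the job done as asked, in the order asked, and still so for the second after the job is handed in, with the robot touching nothing.
It also fails if it takes over 35 s, if anything falls off the work surface, if the arm or the gripper's body presses on something with over 40 N, if the wrist force passes 120 N, or if a joint passes its speed limit or range.

### The arm

A 6-joint arm with a two-finger parallel gripper is mounted at the origin on the work surface. World frame = base frame: x ahead of the robot, y to its left, z up, the work surface at z = 0. Lengths are in mm, angles in rad, forces in N, time in s.
With the tool pointing down it reaches from about 325 to 775 mm from the base axis. Payload 5.5 kg.
Tool frame: the origin (TCP) lies midway between the tips of the shut fingers; the grasp point (between the pads) lies 19 mm behind it; z points along the fingers, y is the line along which they close (so a half turn about z gives the same grasp; the last joint's range is limited). The gripper opens to 88 mm and grips with 3 to 60 N. Pads are 20 mm wide; open, the fingers measure 115 mm over their backs; the gripper's body (75 mm by 178 mm) begins 61 mm behind the grasp point.
Start: joints at [-1.327, 0.091, 1.231, -0, 1.82, -0.057], TCP at [177.77, -573.074, 222.631] pointing down, gripper open.
Joint ranges: [-2.87, 2.87], [-0.86, 2.18], [0.17, 2.46], [-1.51, 4.65], [0.06, 2.69], [-2.65, 2.65]. Speed limits (rad/s): [2.57, 2.57, 3.01, 3.14, 3.14, 3.14].

### API

Orientations are given as a rotation vector (axis times angle).
In Python, from bench import bot, optics gives the robot as it stands.
- The arm moves only by the tool jog_arm, never from a script. Its argument "moves" is a list of rows, each a list of 3 entries, a list of its own where there are three numbers: the shift along the tool's x, y, z in mm, then the turn, a rotation vector about the tool's x, y, z in rad, then the opening, from 0 (shut) to 1 (fully open). A call has 1 to 8 rows; each row shifts and turns the commanded pose from where the row before left it, along the tool's axes as they then stand; what a row does not reach is not made up. A row lasts 1/10 s, in which the tool goes at most 50 mm and 8.59 degrees, less where a joint would pass 70% of its speed; a pose out of reach is approached as far as the arm can. A call is refused whole if a number of a shift passes 50 or a number of a turn 0.15, either way. A call with a gripper value outside its range is refused whole. The fingers move at their own pace and stop on an object; "squeeze" is the grip in N (left out, the last holds). Time passes only in rows, so rows that do not move let the fingers close. It gives the time, the measured TCP pose, the force, the opening and the grip force at its end, in the units of the state.
- bot.get_state(): the state, without advancing time (a new reading comes with each control period).
- optics.camera(name): name is "scene" or "top"; returns a dict with "image" (384x512x3 uint8, red, green, blue), "K" (3x3 intrinsics, pixels), "pose" (4x4, takes a point from camera to world coordinates). Camera axes: x right, y up, looking along -z (the intrinsics and any distortion apply to the point x, -y, -z); pixel columns grow to the right and rows downward; lengths in mm; the calibration is good to about 2 mm. A picture is of the moment at which its call begins. There is no depth.
- bot.sign_off(): hands the job in; it is judged then, once.
The state is a dict: "clock": time; "joints": joint angles; "joint_vel": joint speeds; "effort": joint torques, N m; "ee_pos": TCP position; "eef_rot": TCP orientation; "ft_force": force on the tool from outside, world axes, zero at the start; "torque": the same for the moment, N m; "grip_width": opening from 0.0 (shut) to 1.0 (fully open); "finger_force": force on a finger pad.
Only numpy, scipy, OpenCV 4.12 (cv2) and the standard library are available. Lean on these libraries where they do the work, as an engineer would, in place of code of your own. Each camera call takes 0.05 s, during which the arm holds its last target. There are 200 camera calls.

## Working session

There is one attempt and no reset: what is moved stays moved. The work goes in short steps, Python scripts to look and compute and a tool call to move; the robot and the scene stay as the last step left them, time stands still between calls to the robot, and variables do not carry over. Pictures are saved under pics/ and viewed, at most 10 in all, crops included, and the job is handed in when it is done.

Besides the shell and the picture viewer there is one more tool, called after "Request:" by a JSON object that holds its "fn" and its "kwargs", one argument or row to a line. jog_arm: Moves the arm, as the interface text tells. Its arguments: {"type":"object","properties":{"moves":{"type":"array","items":{"type":"array"}},"squeeze":{"type":"number"}},"required":["moves"]}

```bash
mkdir -p pics; ls; python3 - <<'E'
from bench import bot, optics
import cv2,pickle,numpy as np
d={}
for n in("scene","top"):
    c=optics.camera(n);d[n]=c;cv2.imwrite(f"pics/{n}0.png",c["image"][...,::-1]);print(n,c["K"],c["pose"],[k for k in c])
pickle.dump(d,open("cams.pkl","wb"))
s=bot.get_state();print(s)
E
```

```text
pics
scene [[386.34385157   0.         250.92389993]
 [  0.         386.34385157 188.84612616]
 [  0.           0.           1.        ]] [[-8.47055040e-01 -3.76920986e-01  3.74737681e-01  9.54764254e+02]
 [ 5.31360456e-01 -6.16984296e-01  5.80505336e-01  5.66676607e+02]
 [ 1.24026210e-02  6.90840756e-01  7.22900564e-01  8.86417689e+02]
 [ 0.00000000e+00  0.00000000e+00  0.00000000e+00  1.00000000e+00]] ['image', 'K', 'pose']
top [[407.90243144   0.         248.95859672]
 [  0.         407.90243144 192.11303347]
 [  0.           0.           1.        ]] [[ 2.31260084e-02  9.96895908e-01 -7.52578050e-02  4.52692259e+02]
 [-9.99384068e-01  2.50398107e-02  2.45864258e-02 -2.93574916e+01]
 [ 2.63945485e-02  7.46428654e-02  9.96860958e-01  1.50552616e+03]
 [ 0.00000000e+00  0.00000000e+00  0.00000000e+00  1.00000000e+00]] ['image', 'K', 'pose']
{'clock': 0.1, 'joints': array([-1.32668804e+00,  9.17866129e-02,  1.23174226e+00, -7.57510575e-06,
        1.81978712e+00, -5.66808477e-02]), 'joint_vel': array([ 1.18084406e-03, -4.24653148e-05, -2.10089402e-03,  1.16079340e-03,
        8.15106934e-04,  2.81856285e-04]), 'effort': array([ 2.30717080e-03, -4.47858560e+01, -4.07570243e+01,  7.01423083e-02,
        2.84639635e-02, -1.24095918e-04]), 'ee_pos': array([ 177.70924601, -572.81083205,  221.63122435]), 'eef_rot': array([-3.10443517e+00, -4.70439495e-01,  2.64652863e-04]), 'ft_force': array([-0.07391143,  1.17798887,  0.47663859]), 'torque': array([-0.01804611, -0.07143722, -0.06902366]), 'finger_force': 0.0, 'grip_width': 1.0010808021465798}
```

View pics/scene0.png

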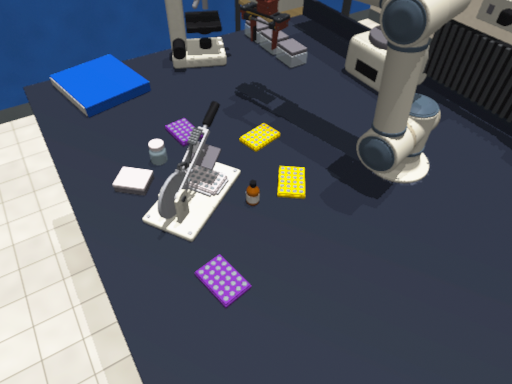

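View pics/top0.png

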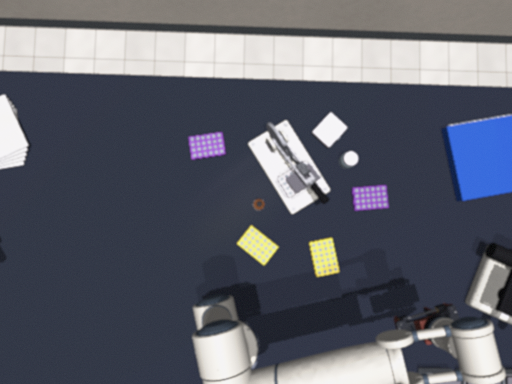

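The scene view shows the only press at about (195,185), with its arm raised towards (212,110). The slide box is at (133,180), the jar at (158,150) and the bottle at (253,192). In the top view the press is at (290,165), the box at (330,128), the jar at (349,158) and the bottle at (258,204). The yellow and purple plates are look-alikes and stay where they are. Next I'll take an enlarged crop.

```bash
python3 - <<'E'
import cv2,numpy as np
a=cv2.imread("pics/top0.png")[110:225,235:345];b=cv2.imread("pics/scene0.png")[95:245,140:250]
a=cv2.resize(a,None,fx=4,fy=4,interpolation=cv2.INTER_CUBIC);b=cv2.resize(b,None,fx=4,fy=4,interpolation=cv2.INTER_CUBIC)
o=np.zeros((600,800,3),np.uint8);o[:460,:350]=a[:,60:410];o[:,355:795]=b
cv2.imwrite("pics/crop.png",o)
E
```

```text
(no output)
```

View pics/crop.png

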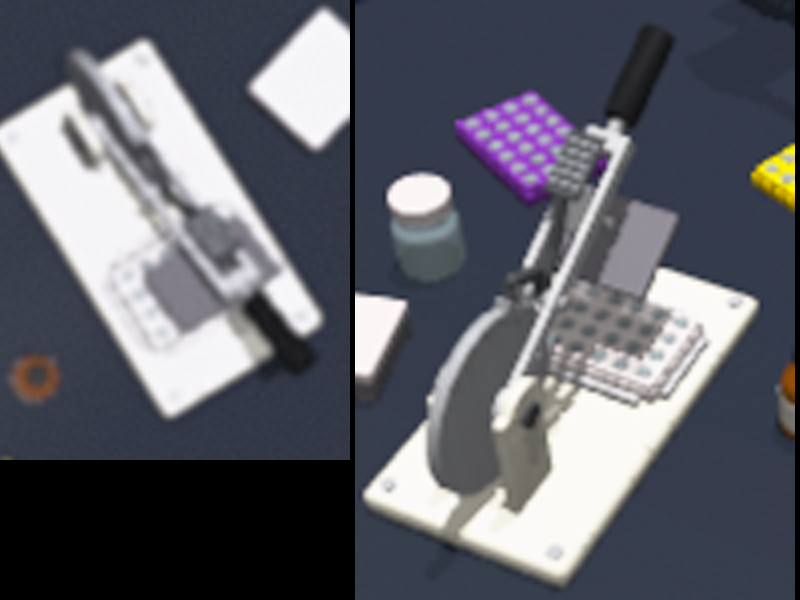

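The crop confirms the press. In the top view the tab is at crop (212,233) and the grip at (278,332). In the scene view the tab is at (577,163), the grip at (640,75), and the board corners are clear.

```bash
cat >geo.py <<'E'
import numpy as np,pickle
d=pickle.load(open("cams.pkl","rb"))
def T(p): return "top",235+(p[0]+60)/4-.375,110+p[1]/4-.375
def S(p): return "scene",140+(p[0]-355)/4-.375,95+p[1]/4-.375
def ray(c):
    K,P=d[c[0]]["K"],d[c[0]]["pose"]
    v=np.array([(c[1]-K[0,2])/K[0,0],-(c[2]-K[1,2])/K[1,1],-1]);return P[:3,3],P[:3,:3]@v
def plane(c,z): o,v=ray(c);return o+v*(z-o[2])/v[2]
def tri(a,b):
    A=[];B=[]
    for c in(a,b):
        o,v=ray(c);v=v/np.linalg.norm(v);M=np.eye(3)-np.outer(v,v);A.append(M);B.append(M@o)
    x=np.linalg.lstsq(np.vstack(A),np.hstack(B),rcond=None)[0];return x,np.linalg.norm(A[0]@x-B[0])
def proj(n,X):
    K,P=d[n]["K"],d[n]["pose"];q=P[:3,:3].T@(np.asarray(X)-P[:3,3]);return K[0,2]-K[0,0]*q[0]/q[2],K[1,2]+K[1,1]*q[1]/q[2]
E
python3 - <<'E'
from geo import *
from scipy.optimize import least_squares
import cv2
for n,q in d.items():
    g=q["image"];print(n,g.shape)
# board corners (far-left, far-right as seen), in press frame
top={(210,-85):(148,40),(210,85):(0,125),(-100,85):(168,418),(-100,-85):(322,318)}
sc={(210,-85):(365,495),(210,85):(565,583),(-100,85):(757,303)}
W=[(k,plane(T(v),20)) for k,v in top.items()]+[(k,plane(S(v),20)) for k,v in sc.items()]
def f(p):
    c,s=np.cos(p[2]),np.sin(p[2]);return np.array([[p[0]+c*k[0]-s*k[1]-w[0],p[1]+s*k[0]+c*k[1]-w[1]] for k,w in W])
r=least_squares(lambda p:f(p).ravel(),[500,0,0.5]);print(r.x);print(f(r.x).round(1))
p=r.x;c,s=np.cos(p[2]),np.sin(p[2]);R=np.array([[c,-s,0],[s,c,0],[0,0,1]])
for nm,a,b in(("tab",(212,233),(577,163)),("grip",(278,332),(640,75))):
    x,e=tri(T(a),S(b));l=R.T@(x-[p[0],p[1],0]);print(nm,x.round(1),"err",round(e,1),"local",l.round(1))
    dx,dz=150-l[0],l[2]-100
    print(" elev",np.arctan2(dz,dx)-(np.arctan2(36,170) if nm=="tab" else 0),np.hypot(dx,dz))
E
```

```text
scene (384, 512, 3)
top (384, 512, 3)
[ 6.18482343e+02 -2.38858675e+02  5.69778591e-01]
[[ 3.1  2.4]
 [-4.9 10.1]
 [ 0.2  2.3]
 [-3.2 -0.4]
 [ 5.8 -4.4]
 [ 2.1 -6.5]
 [-3.  -3.5]]
tab [ 630.4 -230.1  212.9] err 2.3 local [ 14.8   0.9 212.9]
 elev 0.4870398226125237 176.17992155817785
grip [ 551.9 -281.8  226.1] err 1.6 local [-7.930e+01 -2.000e-01  2.261e+02]
 elev 0.5029406134463498 261.6586355375093
```

The two points agree: the press is at (618.5, -239) with yaw 0.57, the arm is at about 0.495 rad, and the tab is near (632, -230, 212). I'll raise the tool, shut the fingers and go above the tab.

Request:
{"fn": "jog_arm", "kwargs": {
  "moves": [
    [[0, 0, -40], [0, 0, 0], 0],
    [[20, -7, -40], [0, 0, 0], 0],
    [[37, -13, 0], [0, 0, 0], 0],
    [[37, -13, 0], [0, 0, 0], 0],
    [[37, -13, 0], [0, 0, 0], 0],
    [[37, -13, 0], [0, 0, 0], 0],
    [[37, -13, 0], [0, 0, 0], 0],
    [[37, -13, 0], [0, 0, 0], 0]
  ]
}}

```text
clock: 0.9
ee_pos: [384.8, -419.0, 302.1]
eef_rot: [-3.106, -0.47, 0.001]
ft_force: [0.4, -0.6, 0.4]
grip_width: 0.314
finger_force: 0.0
```

Request:
{"fn": "jog_arm", "kwargs": {
  "moves": [
    [[37, -13, 0], [0, 0, 0], 0],
    [[37, -13, 0], [0, 0, 0], 0],
    [[37, -13, 0], [0, 0, 0], 0],
    [[37, -13, 0], [0, 0, 0], 0],
    [[37, -13, 0], [0, 0, 0], 0],
    [[37, -13, 0], [0, 0, 0], 0],
    [[37, -13, 0], [0, 0, 0], 0],
    [[36, -14, 0], [0, 0, 0], 0]
  ]
}}

```text
clock: 1.7
ee_pos: [635.5, -231.4, 301.8]
eef_rot: [-3.106, -0.471, 0.002]
ft_force: [-0.1, 0.0, 0.1]
grip_width: 0.004
finger_force: 0.0
```

Request:
{"fn": "jog_arm", "kwargs": {
  "moves": [
    [[0, 0, 0], [0, 0, -0.135], 0],
    [[0, 0, 0], [0, 0, -0.135], 0],
    [[0, 0, 0], [0, -0.15, 0], 0],
    [[0, 0, 0], [0, -0.15, 0], 0],
    [[0, 0, 0], [0, 0, 0], 0]
  ]
}}

```text
clock: 2.2
ee_pos: [637.0, -230.1, 294.2]
eef_rot: [2.904, 0.861, -0.458]
ft_force: [0.9, 1.0, -2.8]
grip_width: 0.008
finger_force: 0.0
```

```bash
cat >rel.py <<'E'
import numpy as np
from scipy.spatial.transform import Rotation as Ro
from bench import bot
yaw=.5698;O=np.array([618.5,-238.9,0]);P=Ro.from_euler('z',yaw)
def loc(dx,dz): return P.apply([150-dx,0,100+dz])+O
def tab(th,pw):
    a=82+88*np.cos(pw)+40.5*np.sin(pw);u=-4.5+40.5*np.cos(pw)-88*np.sin(pw)
    return loc(a*np.cos(th)-u*np.sin(th),a*np.sin(th)+u*np.cos(th))
def show():
    s=bot.get_state();R=Ro.from_rotvec(s["eef_rot"]);p=s["ee_pos"]
    L=P.inv()*R
    print("clock",s["clock"],"local tcp",P.inv().apply(p-O).round(1),"tool z local",L.apply([0,0,1]).round(3),"tool x local",L.apply([1,0,0]).round(3),"F local",P.inv().apply(s["ft_force"]).round(1),"j",s["joints"].round(2))
    return s,R,p
E
python3 - <<'E'
from rel import *
s,R,p=show()
print("tab local",P.inv().apply(tab(.495,0)-O),"in tool",R.inv().apply(tab(.495,0)-p))
for th in(.495,.4,.3,.2,.1,0): print(th,P.inv().apply(tab(th,.2)-O).round(1))
E
```

```text
clock 2.2 local tcp [ 20.3  -2.6 294.2] tool z local [-0.305  0.007 -0.952] tool x local [ 0.952  0.008 -0.305] F local [ 1.3  0.4 -2.8] j [-0.28  0.58  0.54 -0.29  2.22  0.56]
tab local [ 1.75064588e+01 -1.42782176e-14  2.12434254e+02] in tool [22.3276837  -1.80639182 78.77120599]
0.495 [  3.3   0.  199.3]
0.4 [ -5.5  -0.  185. ]
0.3 [-13.2   0.  169. ]
0.2 [-19.3   0.  152.4]
0.1 [-23.6   0.  135.2]
0 [-26.3  -0.  117.7]
```

Request:
{"fn": "jog_arm", "kwargs": {
  "moves": [
    [[11, -1, 33], [0, 0, 0], 0],
    [[11, -1, 33], [0, 0, 0], 0],
    [[0, 0, 0], [0, 0, 0], 0],
    [[0, 0, 0], [0, 0, 0], 0]
  ]
}}

```text
clock: 2.6
ee_pos: [633.7, -230.4, 233.9]
eef_rot: [2.905, 0.851, -0.438]
ft_force: [0.1, 0.7, 0.4]
grip_width: 0.004
finger_force: 0.0
```

```bash
python3 - <<'E'
from rel import *
from bench import optics
import cv2,numpy as np
s,R,p=show()
print("tab in tool",R.inv().apply(tab(.495,0)-p))
c=optics.camera("scene")["image"][60:240,130:280,::-1]
cv2.imwrite("pics/near.png",cv2.resize(c,None,fx=3.3,fy=3.3,interpolation=cv2.INTER_CUBIC))
E
```

```text
clock 2.6 local tcp [ 17.4  -1.1 233.9] tool z local [-0.294  0.001 -0.956] tool x local [ 0.956  0.    -0.294] F local [0.4 0.5 0.4] j [-0.28  0.5   0.75 -0.26  2.08  0.61]
tab in tool [ 6.39659279 -1.05768772 20.47898709]
```

View pics/near.png

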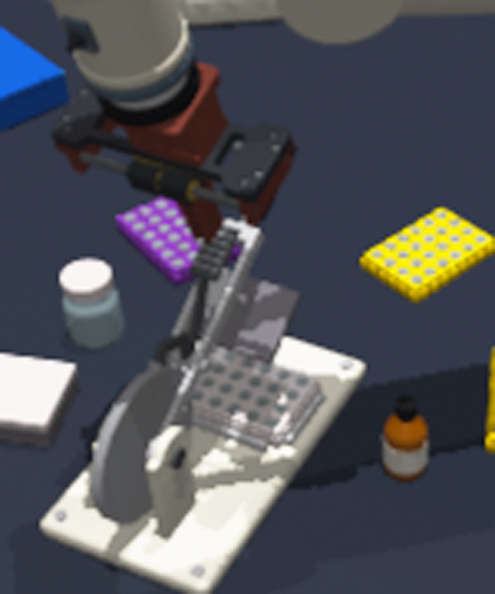

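The picture shows the shut fingers (dark red) just above the tab's outer edge, at crop (210,220), with the tab centred at about (217,252). I'll compare this with where the TCP should project.

```bash
python3 - <<'E'
from rel import *
from geo import proj
import cv2
s,R,p=show()
f=lambda X:((np.array(proj("scene",X))-[130,60]+.5)*3.3).round(0)
print("tcp",f(p),"tab c",f(tab(.495,0)))
th=.495
for e in(-25,25):
    a,u=170+e,36; print("edge",e,f(loc(a*np.cos(th)-u*np.sin(th),a*np.sin(th)+u*np.cos(th))))
for x in(-10,10):
  for y in(-13,13): print("tip",x,y,f(p+R.apply([x,y,0])))
im=cv2.imread("pics/near.png")[150:300,140:290];cv2.imwrite("pics/near2.png",cv2.resize(im,None,fx=4,fy=4,interpolation=cv2.INTER_CUBIC))
E
```

```text
clock 2.65 local tcp [ 17.8  -1.6 236.1] tool z local [-0.292 -0.002 -0.956] tool x local [ 0.956 -0.001 -0.292] F local [-0.3 -0.1  1.2] j [-0.28  0.5   0.74 -0.26  2.08  0.61]
tcp [207. 229.] tab c [211. 252.]
edge -25 [199. 278.]
edge 25 [223. 226.]
tip -10 -13 [226. 224.]
tip -10 13 [199. 216.]
tip 10 -13 [215. 243.]
tip 10 13 [187. 234.]
```

View pics/near2.png

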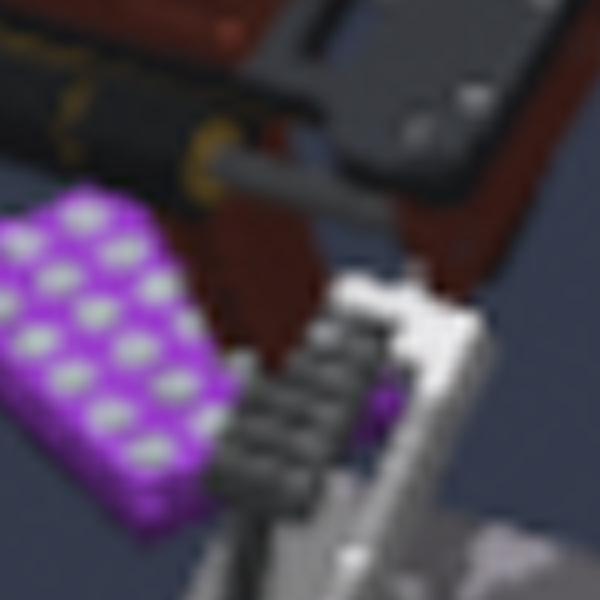

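The tips hang about 20 mm above the tab and slightly to its -y side. I'll centre them and touch down slowly.

Request:
{"fn": "jog_arm", "kwargs": {
  "moves": [
    [[7, -3, 12], [0, 0, 0], 0],
    [[0, 0, 0], [0, 0, 0], 0],
    [[0, 0, 3], [0, 0, 0], 0],
    [[0, 0, 0], [0, 0, 0], 0]
  ]
}}

```text
clock: 3.05
ee_pos: [635.0, -226.7, 218.3]
eef_rot: [2.903, 0.851, -0.436]
ft_force: [0.3, -0.0, 0.3]
grip_width: 0.002
finger_force: 0.0
```

Request:
{"fn": "jog_arm", "kwargs": {
  "moves": [
    [[0, 0, 3], [0, 0, 0], 0],
    [[0, 0, 0], [0, 0, 0], 0],
    [[0, 0, 0], [0, 0, 0], 0]
  ]
}}

```text
clock: 3.35
ee_pos: [634.1, -226.8, 213.8]
eef_rot: [2.904, 0.852, -0.439]
ft_force: [0.2, 0.6, 0.0]
grip_width: 0.009
finger_force: 0.0
```

```bash
python3 - <<'E'
from rel import *
s,R,p=show()
print("tab in tool",R.inv().apply(tab(.495,0)-p),"pressed",R.inv().apply(tab(.495,.2)-p))
E
```

```text
clock 3.35 local tcp [ 19.6   1.8 213.8] tool z local [-0.296 -0.    -0.955] tool x local [ 0.955  0.001 -0.296] F local [0.5 0.4 0. ] j [-0.28  0.49  0.79 -0.25  2.04  0.63]
tab in tool [-1.62207706  1.80195165  1.94974066] pressed [-11.33840714   1.79044321  18.67437014]
```

Request:
{"fn": "jog_arm", "kwargs": {
  "moves": [
    [[-1, 0, 3], [0, 0, 0], 0],
    [[0, 0, 0], [0, 0, 0], 0]
  ]
}}

```text
clock: 3.55
ee_pos: [632.4, -227.9, 211.7]
eef_rot: [2.903, 0.851, -0.438]
ft_force: [-0.3, 0.2, 2.1]
grip_width: 0.012
finger_force: 1.4
```

Request:
{"fn": "jog_arm", "kwargs": {
  "moves": [
    [[-1.5, 0, 3], [0, 0, 0], 0],
    [[0, 0, 0], [0, 0, 0], 0]
  ]
}}

```text
clock: 3.75
ee_pos: [630.2, -229.3, 209.3]
eef_rot: [2.903, 0.851, -0.439]
ft_force: [-1.0, -0.0, 3.9]
grip_width: 0.006
finger_force: 1.9
```

Request:
{"fn": "jog_arm", "kwargs": {
  "moves": [
    [[-2, 0, 3], [0, 0, 0], 0],
    [[0, 0, 0], [0, 0, 0], 0]
  ]
}}

```text
clock: 3.95
ee_pos: [627.9, -230.8, 206.7]
eef_rot: [2.903, 0.851, -0.439]
ft_force: [-1.1, -0.5, 4.9]
grip_width: 0.003
finger_force: 2.1
```

Request:
{"fn": "jog_arm", "kwargs": {
  "moves": [
    [[-2, 0, 3], [0, 0, 0], 0],
    [[0, 0, 0], [0, 0, 0], 0]
  ]
}}

```text
clock: 4.15
ee_pos: [625.6, -232.2, 204.2]
eef_rot: [2.903, 0.852, -0.439]
ft_force: [-0.0, 0.3, 4.8]
grip_width: 0.006
finger_force: 2.2
```

Request:
{"fn": "jog_arm", "kwargs": {
  "moves": [
    [[-2, 0, 3], [0, 0, 0], 0],
    [[0, 0, 0], [0, 0, 0], 0]
  ]
}}

```text
clock: 4.35
ee_pos: [623.5, -233.5, 201.5]
eef_rot: [2.904, 0.852, -0.439]
ft_force: [0.5, -0.6, 3.8]
grip_width: 0.002
finger_force: 2.0
```

Request:
{"fn": "jog_arm", "kwargs": {
  "moves": [
    [[-2, 0, 3], [0, 0, 0], 0],
    [[0, 0, 0], [0, 0, 0], 0],
    [[0, 0, 0], [0, 0, 0], 0]
  ]
}}

```text
clock: 4.65
ee_pos: [621.4, -234.8, 199.3]
eef_rot: [2.903, 0.853, -0.438]
ft_force: [2.8, 2.0, 2.7]
grip_width: 0.006
finger_force: 1.6
```

```bash
python3 - <<'E'
from rel import *
from bench import optics
import cv2
s,R,p=show()
print("pressed in tool",R.inv().apply(tab(.495,.2)-p))
c=optics.camera("scene")["image"][90:240,140:250,::-1]
cv2.imwrite("pics/press.png",cv2.resize(c,None,fx=4,fy=4,interpolation=cv2.INTER_CUBIC))
E
```

```text
clock 4.65 local tcp [  4.7   1.9 199.3] tool z local [-0.295 -0.    -0.955] tool x local [ 0.955  0.002 -0.295] F local [3.4 0.1 2.7] j [-0.29  0.46  0.87 -0.25  2.    0.62]
pressed in tool [-1.33017064  1.90239481  0.43151639]
```

View pics/press.png

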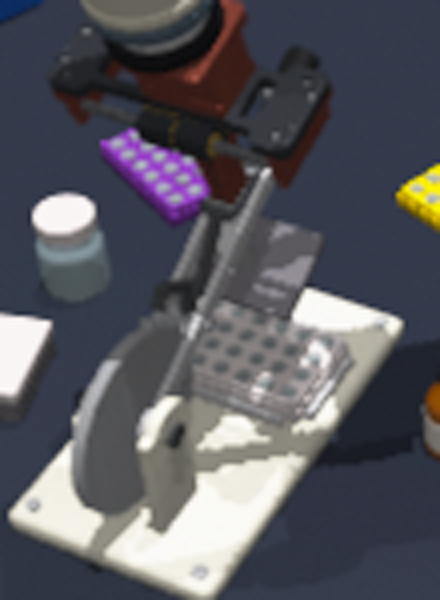

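The tips sit on the tab and the arm hasn't moved: the pad corner is still at scene (221,149). The force shows the tab isn't at its stop yet, so I'll press straight on.

Request:
{"fn": "jog_arm", "kwargs": {
  "moves": [
    [[0, 0, 2], [0, 0, 0], 0],
    [[0, 0, 0], [0, 0, 0], 0]
  ]
}}

```text
clock: 4.9
ee_pos: [620.6, -235.3, 198.1]
eef_rot: [2.903, 0.852, -0.439]
ft_force: [2.0, 1.3, 3.8]
grip_width: 0.006
finger_force: 2.3
```

Request:
{"fn": "jog_arm", "kwargs": {
  "moves": [
    [[0, 0, 2], [0, 0, 0], 0],
    [[0, 0, 0], [0, 0, 0], 0]
  ]
}}

```text
clock: 5.1
ee_pos: [619.8, -235.8, 196.6]
eef_rot: [2.903, 0.851, -0.439]
ft_force: [2.0, 1.8, 5.1]
grip_width: 0.006
finger_force: 2.9
```

Request:
{"fn": "jog_arm", "kwargs": {
  "moves": [
    [[0, 0, 2], [0, 0, 0], 0],
    [[0, 0, 0], [0, 0, 0], 0]
  ]
}}

```text
clock: 5.3
ee_pos: [619.0, -236.4, 195.0]
eef_rot: [2.903, 0.85, -0.44]
ft_force: [-0.1, 0.6, 6.7]
grip_width: 0.003
finger_force: 3.2
```

```bash
python3 - <<'E'
from rel import *
s,R,p=show()
for t in(.495,.45,.4,.3,.2,.1,0,-.04): print(t,R.inv().apply(tab(t,.2)-p).round(1))
E
```

```text
clock 5.3 local tcp [  1.8   1.8 195. ] tool z local [-0.296 -0.    -0.955] tool x local [ 0.955 -0.    -0.296] F local [0.2 0.5 6.7] j [-0.3   0.45  0.88 -0.25  1.99  0.62]
0.495 [ 0.2  1.8 -4.5]
0.45 [-2.   1.8  3.1]
0.4 [-3.9  1.8 11.8]
0.3 [-6.6  1.8 29.3]
0.2 [-7.4  1.8 47. ]
0.1 [-6.5  1.8 64.7]
0 [-3.9  1.8 82.2]
-0.04 [-2.3  1.8 89.1]
```

The tab is at its stop (6.7 N) with the arm still near 0.47 rad. I'll push down along the arc, easing the tool upright as it goes.

Request:
{"fn": "jog_arm", "kwargs": {
  "moves": [
    [[-2, 0, 6], [0, 0, 0], 0],
    [[-2, 0, 6], [0, 0.03, 0], 0],
    [[0, 0, 0], [0, 0, 0], 0],
    [[0, 0, 0], [0, 0, 0], 0]
  ]
}}

```text
clock: 5.7
ee_pos: [613.2, -240.3, 184.0]
eef_rot: [2.917, 0.855, -0.397]
ft_force: [0.3, 1.0, 4.3]
grip_width: 0.005
finger_force: 2.4
```

```bash
python3 - <<'E'
from rel import *
s,R,p=show()
for t in(.45,.4,.3): print(t,R.inv().apply(tab(t,.2)-p).round(1))
E
```

```text
clock 5.7 local tcp [ -5.2   1.7 184. ] tool z local [-0.268 -0.    -0.964] tool x local [ 0.964  0.    -0.268] F local [0.7 0.7 4.3] j [-0.32  0.41  0.94 -0.22  1.95  0.62]
0.45 [ 1.7  1.7 -9.4]
0.4 [-0.5  1.7 -0.8]
0.3 [-3.7  1.7 16.6]
```

Request:
{"fn": "jog_arm", "kwargs": {
  "moves": [
    [[-2, 0, 9], [0, 0.03, 0], 0],
    [[-2, 0, 9], [0, 0.03, 0], 0],
    [[-1.5, 0, 9], [0, 0.03, 0], 0],
    [[-1.5, 0, 9], [0, 0.03, 0], 0],
    [[-1, 0, 9], [0, 0.03, 0], 0],
    [[-1, 0, 9], [0, 0.03, 0], 0],
    [[-1, 0, 5], [0, 0, 0], 0]
  ]
}}

```text
clock: 6.4
ee_pos: [596.1, -251.4, 128.1]
eef_rot: [2.988, 0.876, -0.133]
ft_force: [3.3, 1.3, 6.1]
grip_width: 0.007
finger_force: 2.7
```

```bash
python3 - <<'E'
from rel import *
s,R,p=show()
for t in(.1,.05,0): print(t,R.inv().apply(tab(t,.2)-p).round(1))
E
```

```text
clock 6.4 local tcp [-25.6   1.6 128.1] tool z local [-0.089 -0.001 -0.996] tool x local [ 0.996  0.001 -0.089] F local [ 3.5 -0.7  6.1] j [-0.41  0.27  1.2  -0.07  1.72  0.58]
0.1 [ 1.3  1.6 -7.3]
0.05 [0.6 1.6 1.5]
0 [ 0.3  1.6 10.4]
```

Request:
{"fn": "jog_arm", "kwargs": {
  "moves": [
    [[0, 0, 5], [0, 0, 0], 0],
    [[0, 0, 5], [0, 0, 0], 0],
    [[0, 0, 0], [0, 0, 0], 0]
  ]
}}

```text
clock: 6.7
ee_pos: [595.5, -251.9, 120.5]
eef_rot: [2.986, 0.876, -0.134]
ft_force: [-2.1, 1.8, 11.6]
grip_width: 0.002
finger_force: 5.4
```

Request:
{"fn": "jog_arm", "kwargs": {
  "moves": [
    [[0, 0, 3], [0, 0, 0], 0],
    [[0, 0, 0], [0, 0, 0], 0]
  ]
}}

```text
clock: 6.9
ee_pos: [595.6, -252.1, 120.0]
eef_rot: [2.984, 0.875, -0.131]
ft_force: [-5.0, 3.2, 19.9]
grip_width: 0.003
finger_force: 9.8
```

Request:
{"fn": "jog_arm", "kwargs": {
  "moves": [
    [[0, 0, 3], [0, 0, 0], 0],
    [[0, 0, 0], [0, 0, 0], 0]
  ]
}}

```text
clock: 7.1
ee_pos: [595.6, -252.3, 119.5]
eef_rot: [2.983, 0.875, -0.129]
ft_force: [-7.4, 4.9, 27.9]
grip_width: 0.006
finger_force: 13.9
```

The tips have stalled at z = 120 with the force rising, so the pad is on the plate. I'll retract straight up, slowly at first.

Request:
{"fn": "jog_arm", "kwargs": {
  "moves": [
    [[0, 0, -6], [0, 0, 0], 0],
    [[0, 0, -6], [0, 0, 0], 0],
    [[0, 0, -10], [0, 0, 0], 0],
    [[0, 0, -20], [0, 0, 0], 0],
    [[0, 0, -40], [0, 0, 0], 0],
    [[0, 0, -40], [0, 0, 0], 0],
    [[0, 0, -40], [0, 0, 0], 0],
    [[0, 0, 0], [0, 0, 0], 0]
  ]
}}

```text
clock: 7.9
ee_pos: [608.1, -244.4, 279.8]
eef_rot: [2.982, 0.874, -0.125]
ft_force: [0.3, -0.5, 2.2]
grip_width: 0.011
finger_force: 0.0
```

Request:
{"fn": "jog_arm", "kwargs": {
  "moves": [
    [[-45, 0, 0], [0, 0, 0], 0],
    [[-45, 0, 0], [0, 0, 0], 0],
    [[-45, 0, 0], [0, 0, 0], 0],
    [[-45, 0, 0], [0, 0, 0], 0],
    [[-30, 0, 0], [0, 0, 0], 0],
    [[0, 0, 0], [0, 0, 0], 0],
    [[0, 0, 0], [0, 0, 0], 0],
    [[0, 0, 0], [0, 0, 0], 0]
  ]
}}

```text
clock: 8.7
ee_pos: [431.7, -356.4, 290.8]
eef_rot: [2.989, 0.879, -0.136]
ft_force: [0.3, 0.6, 0.8]
grip_width: 0.005
finger_force: 0.0
```

```bash
python3 - <<'E'
from bench import optics
import cv2,numpy as np
a=optics.camera("top")["image"][110:225,250:345,::-1];b=optics.camera("scene")["image"][95:245,140:250,::-1]
o=np.zeros((600,800,3),np.uint8);o[:460,:350]=cv2.resize(a,None,fx=4,fy=4,interpolation=2)[:,:350];o[:,355:795]=cv2.resize(b,None,fx=4,fy=4,interpolation=2)
cv2.imwrite("pics/end.png",o)
E
```

```text
(no output)
```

View pics/end.png

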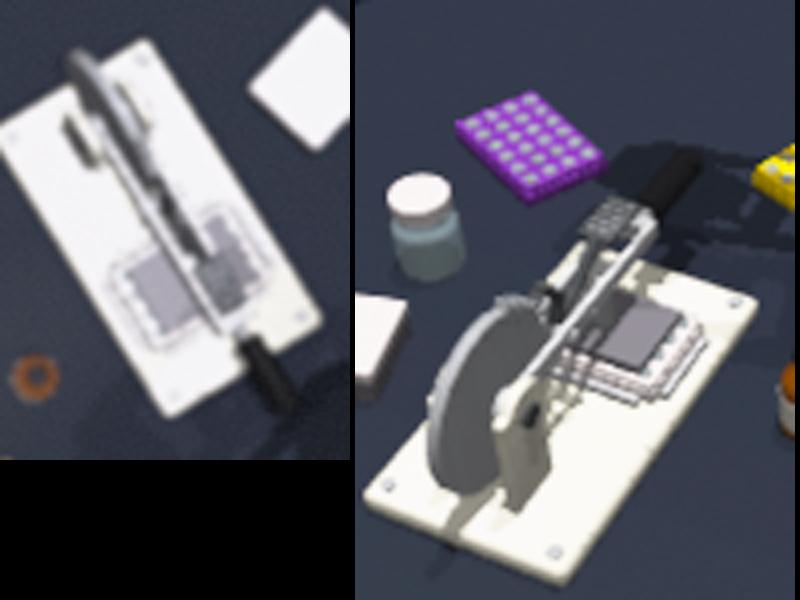

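The arm is down with the pad flat on the plate: pad at scene crop (635,330), grip at about (672,182) in the scene crop and (268,372) in the top crop. The plate, box, jar and bottle haven't moved. I'll check the angle and hand in.

```bash
python3 - <<'E'
from geo import *
from rel import P,O,bot
x,e=tri(T((268,372)),S((672,182)));l=P.inv().apply(x-O);a=np.arctan2(l[2]-100,150-l[0]);print(l,e,"elev",a)
if abs(a)<.06: print(bot.sign_off())
E
```

```text
[-109.48201399    1.68115771  105.70661744] 2.9595905116643815 elev 0.021988798336912575
the job is handed in; nothing more can be done
None
```

The job is handed in: I pressed the thumb tab to its stop with the arm still near 0.47 rad, then pushed the arm down until its pad rested on the plate (about 0.02 rad by camera), took the hand away, and the plate and bystanders stayed in place.

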